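# Stack a gear set on the run-in post

## Task

Load the upright post of the run-in fixture for a two-planet gearbox: thread the brass sun gear on first until it sits fully home on the post's shoulder, then exactly two of the three grey nylon planet gears flat on top of it, one at a time. Lower each gear all the way down the post rather than letting it drop, and leave the spare planet gear and the other things lying on the counter where they are.

Things in the scene. Friction and masses are not known exactly. Their poses are not given: they have to be found in the camera images.
- fixture: Run-in fixture, fixed to the counter: square aluminium plate 100 x 100 x 12 mm, on it a dark steel pedestal 26 mm in diameter whose flat top (the shoulder) is 30 mm above the counter, and from its middle a bright steel post 14 mm in diameter with a tapered nose. Origin at the centre of the plate's underside, z up along the post.
- seat (a point): Centre of the shoulder on which the sun gear sits, on the post's axis, 30 mm above the counter; z up along the post.
- post_tip (a point): Tip of the post, 58 mm above the shoulder (88 mm above the counter). The post has its full 14 mm diameter up to 49 mm above the shoulder, then tapers to 6 mm at the tip.
- sun: Brass sun gear lying flat: outer diameter 36 mm over the teeth, 20 mm thick, plain 17 mm bore. Both faces are the same. Origin at the centre of its underside, z along the bore.
- planet1: Grey nylon spur gear lying flat (one of three identical ones): outer diameter 44 mm over the teeth, 14 mm thick, plain 17 mm bore. Both faces are the same. Origin at the centre of its underside, z along the bore.
- planet2: Grey nylon spur gear lying flat (one of three identical ones): outer diameter 44 mm over the teeth, 14 mm thick, plain 17 mm bore. Both faces are the same. Origin at the centre of its underside, z along the bore.
- planet3: Grey nylon spur gear lying flat (one of three identical ones): outer diameter 44 mm over the teeth, 14 mm thick, plain 17 mm bore. Both faces are the same. Origin at the centre of its underside, z along the bore.
- ring_gear: Bystander: dull zinc-finished steel ring gear with inner teeth, 150 mm outer diameter, 116 mm inside, 18 mm high, lying flat near the rear. Origin at the centre of its underside.
- bearing: Bystander: small ball bearing with a smooth steel outside (no teeth), 32 mm diameter, 12 mm bore, 10 mm high, lying flat near the robot. Origin at the centre of its underside.
- gauge_block: Bystander: dark steel gauge block 45 x 25 x 20 mm near the robot. Origin at the centre of its underside.
- jar: Bystander: closed white grease jar, 56 mm diameter, 55 mm high, standing near the rear. Origin at the centre of its underside.
- wrench: Bystander: steel wrench 160 mm long, lying flat near the rear. Origin on its underside.
Things that resemble listed ones, but are neither listed nor needed, are in the scene too. Leave any purple look-alike of the planet3 alone.

How it is judged:
By the outcome, as a careful person would: the job done as asked, in the order asked, and still so for the second after the job is handed in, with the robot touching nothing.
It also fails if it takes over 72 s, if anything falls off the work surface, if the arm or the gripper's body presses on something with over 40 N, if the wrist force passes 120 N, or if a joint passes its speed limit or range.

## Robot

A 7-joint arm with a two-finger parallel gripper is mounted at the origin on the work surface. World frame = base frame: x ahead of the robot, y to its left, z up, the work surface at z = 0. Lengths are in m, angles in rad, forces in N, time in s.
With the tool pointing down it reaches from about 0.35 to 0.9 m from the base axis. Payload 8.1 kg.
Tool frame: the origin (TCP) lies between the finger pads; the fingertips stand 17 mm ahead of it and the grasp point (between the pads) lies 2 mm behind it; z points along the fingers, y is the line along which they close (so a half turn about z gives the same grasp; the last joint's range is limited). The gripper opens to 85 mm and grips with 20 to 120 N. Pads are 22 mm wide; open, the fingers measure 114 mm over their backs; the gripper's body (76 mm by 85 mm) begins 54 mm behind the grasp point. The pads swing forward as they close: fully open they stand 13 mm farther back than shut.
Start: joints at [-0.103, 0.434, 0.025, 1.573, -0.012, 1.134, -0.075], TCP at [0.625, -0, 0.248] pointing down, gripper open.
Joint ranges: [-2.62, 2.62], [-0.44, 2.09], [-1.27, 1.32], [0.08, 2.57], [-1.32, 4.46], [0.12, 2], [-2.74, 2.74]. Speed limits (rad/s): [2.22, 2.22, 3.01, 3.01, 3.14, 3.14, 3.14].

## Interface

Orientations are given as a rotation vector (axis times angle).
In Python, from workcell import env, eyes, finish_job gives the robot as it stands. The module is installed in compiled form; this text tells all that it offers.
- The arm moves only by the tool move_arm, never from a script. Its argument "motion" is text: rows parted by semicolons, each of 6 numbers parted by spaces: the shift along the tool's x, y, z in cm, then the turn, a rotation vector about the tool's x, y, z in rad. In form: dx dy dz rx ry rz; .... A call has 1 to 12 rows; each row shifts and turns the commanded pose from where the row before left it, along the tool's axes as they then stand; what a row does not reach is not made up. A row lasts 1/12 s, in which the tool goes at most 41.7 mm and 7.16 degrees, less where a joint would pass 70% of its speed; a pose out of reach is approached as far as the arm can. A call with a gripper value outside its range is refused whole. "grip" is the opening, from 0 (shut) to 1 (fully open), set as the call begins (left out, the last holds). The fingers move at their own pace and stop on an object; the grip force is fixed at half the most. Time passes only in rows, so rows that do not move let the fingers close. It gives the time, the measured TCP pose, the force, the opening and the grip force at its end, in the units of the state.
- env.state(): the state, without advancing time (a new reading comes with each control period).
- eyes.snapshot(name): name is "scene" or "side" or "wrist"; returns a dict with "frame" (384x512x3 uint8, red, green, blue), "intrinsics" (3x3 intrinsics, pixels), "origin" and "orientation" of the camera in the world; the wrist camera has in their place "T_tool_cam" (4x4, takes a point from camera to tool coordinates, whose origin is the TCP and whose axes are the flange's). Camera axes: x right, y down, z forward; pixel columns grow to the right and rows downward; lengths in m; the calibration is good to about 2 mm. The wrist camera is an equidistant fisheye: a pixel r from the principal point sees the ray r / f radians off the axis. A picture is of the moment at which its call begins: read the wrist's pose just before it. There is no depth.
- finish_job(): hands the job in; it is judged then, once.
The state is a dict: "time": time; "q": joint angles; "qvel": joint speeds; "effort": joint torques, N m; "tcp_pos": TCP position; "tcp_rot": TCP orientation; "contact_force": force on the tool from outside, world axes, zero at the start; "wrist_torque": the same for the moment, N m; "opening": finger opening in m; "grip_force": force on a finger pad.
Only numpy, scipy, OpenCV 4.12 (cv2) and the standard library are available. Lean on these libraries where they do the work, as an engineer would, in place of code of your own. Each camera call takes 0.05 s, during which the arm holds its last target. There are 200 camera calls.

## Working session

There is one attempt and no reset: what is moved stays moved. The work goes in short steps, Python scripts to look and compute and a tool call to move; the robot and the scene stay as the last step left them, time stands still between calls to the robot, and variables do not carry over. Pictures are saved under pics/ and viewed, at most 10 in all, crops included, and the job is handed in when it is done.

Besides the shell and the picture viewer there is one more tool, called after "Call:" by a JSON object that holds its "fn" and its "kwargs", one argument or row to a line. move_arm: Moves the arm, as the interface text tells. Its arguments: {"type":"object","properties":{"motion":{"type":"string"},"grip":{"type":"number"}},"required":["motion"]}

```bash
mkdir -p pics
cat > h.py <<'E'
import numpy as np, cv2, pickle
from scipy.spatial.transform import Rotation as R
from workcell import env, eyes
def snap(n, f):
    s=env.state(); d=eyes.snapshot(n); d['state']=s
    cv2.imwrite('pics/'+f+'.png', d['frame'][:,:,::-1]); pickle.dump(d,open('pics/'+f+'.pkl','wb')); return d
def px2w(d,u,v,z):
    K=np.array(d['intrinsics']); 
    if 'T_tool_cam' in d:
        x=(u-K[0,2])/K[0,0]; y=(v-K[1,2])/K[1,1]; r=np.hypot(x,y); 
        ray=np.array([x/r*np.sin(r),y/r*np.sin(r),np.cos(r)]) if r>1e-9 else np.array([0,0,1.])
        s=d['state']; T=np.array(d['T_tool_cam']); Rt=R.from_rotvec(s['tcp_rot']).as_matrix()
        o=Rt@T[:3,3]+s['tcp_pos']; ray=Rt@T[:3,:3]@ray
    else:
        ori=np.array(d['orientation']); M=ori if ori.shape==(3,3) else R.from_rotvec(ori).as_matrix()
        o=np.array(d['origin']); ray=M@np.array([(u-K[0,2])/K[0,0],(v-K[1,2])/K[1,1],1])
    return o+ray*(z-o[2])/ray[2]
E
python3 - <<'E'
from h import *
a=[snap(n,n+'0') for n in('scene','side','wrist')]
for d in a: print({k:v for k,v in d.items() if k not in('frame','state')})
s=a[2]['state'];print(s['tcp_pos'],s['tcp_rot'],s['time'])
im=np.hstack([x['frame'] for x in a[:2]])
E
```

```text
{'intrinsics': array([[410.08185938,   0.        , 254.61907648],
       [  0.        , 410.08185938, 188.93923357],
       [  0.        ,   0.        ,   1.        ]]), 'origin': array([1.30967464, 0.36441081, 0.63691495]), 'orientation': array([-1.24678426, -2.04651952,  1.09367702])}
{'intrinsics': array([[486.40180757,   0.        , 254.83735953],
       [  0.        , 486.40180757, 190.13608507],
       [  0.        ,   0.        ,   1.        ]]), 'origin': array([ 0.11607242, -0.60237523,  0.95540051]), 'orientation': array([-2.32211211,  0.80652413, -0.2812363 ])}
{'intrinsics': array([[297.31863964,   0.        , 255.93318406],
       [  0.        , 297.31863964, 192.03236981],
       [  0.        ,   0.        ,   1.        ]]), 'T_tool_cam': array([[-9.63969402e-04, -9.64328601e-01, -2.64706291e-01,
         6.72615539e-02],
       [ 9.99999482e-01, -1.01620226e-03,  6.03839192e-05,
         1.08067435e-04],
       [-3.27225072e-04, -2.64706095e-01,  9.64329081e-01,
        -1.26429291e-01],
       [ 0.00000000e+00,  0.00000000e+00,  0.00000000e+00,
         1.00000000e+00]])}
[ 6.24572408e-01 -7.83534152e-05  2.47619027e-01] [-2.22091001e+00 -2.22071114e+00  1.74914962e-03] 0.1
```

View pics/scene0.png

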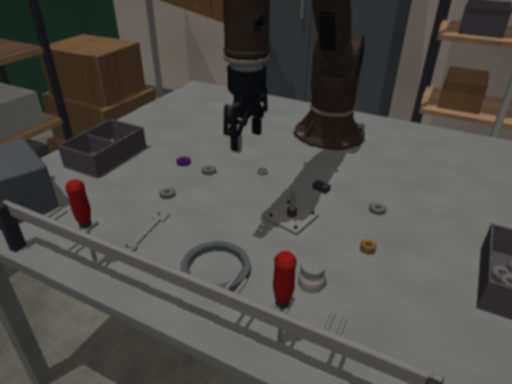

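View pics/wrist0.png

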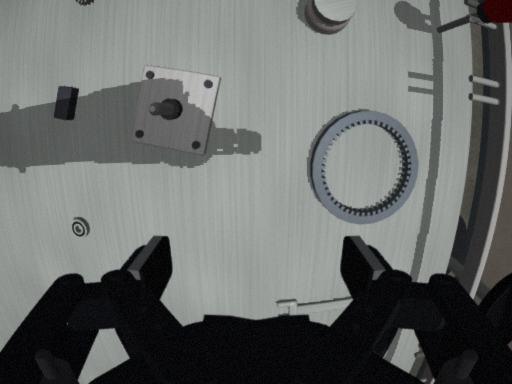

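Scene shows grey gears at (209,170), (167,193) and (378,208), a purple look-alike at (183,161), the smooth small bearing at (263,171), the brass sun at (369,246) and the fixture at (292,212). The wrist view shows the fixture post tip at about (156,107) and the bearing at (80,227).

Run:
```python
from h import *
L=lambda f:pickle.load(open('pics/'+f+'.pkl','rb'))
d=L('scene0');
for n,u,v,z in [('pA',209,170,.007),('pB',167,193,.007),('pC',378,208,.007),('purple',183,161,.007),('bear',263,171,.005),('sun',369,246,.01),('fix',292,216,.012)]: print(n,px2w(d,u,v,z).round(3))
w=L('wrist0'); print('tip',px2w(w,156,107,.088).round(4),'plate', px2w(w,177,110,.012).round(4))
f=d['frame'];c=[cv2.resize(f[v-20:v+20,u-26:u+26],(390,300),interpolation=3) for u,v in((195,172),(167,193),(378,208),(369,246))]
cv2.imwrite('pics/c1.png',np.vstack([np.hstack(c[:2]),np.hstack(c[2:])])[:,:,::-1])
```

```text
pA [ 0.429 -0.231  0.007]
pB [ 0.587 -0.267  0.007]
pC [0.387 0.263 0.007]
purple [ 0.421 -0.331  0.007]
bear [ 0.356 -0.087  0.005]
sun [0.551 0.279 0.01 ]
fix [0.53  0.079 0.012]
tip [0.5261 0.0756 0.088 ] plate [0.5273 0.0725 0.012 ]
```

View pics/c1.png

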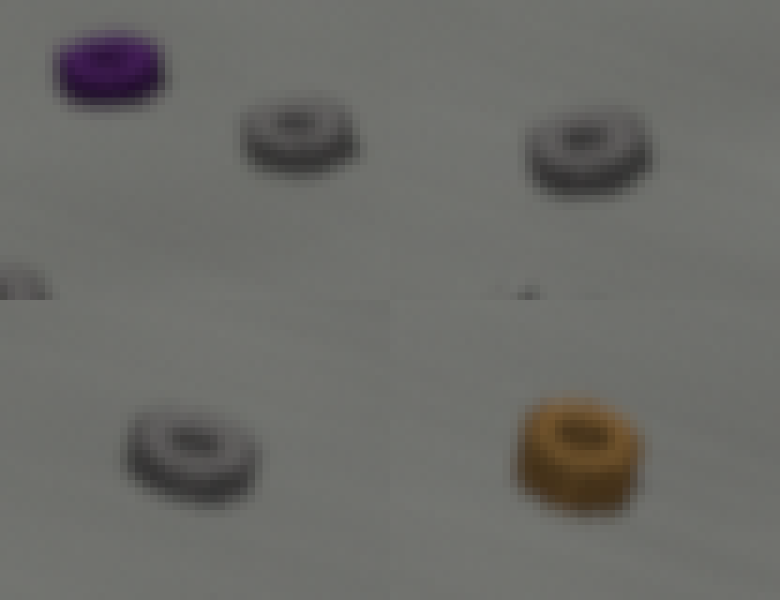

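View pics/side0.png

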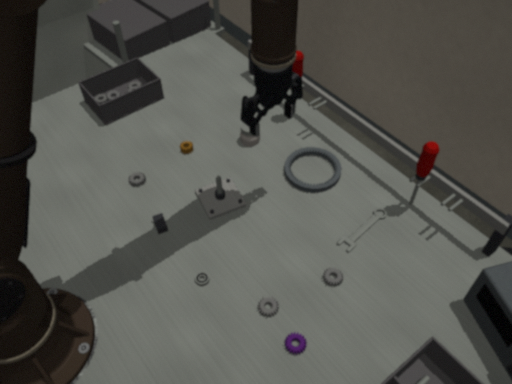

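Crops confirm three identical grey planets (209,170), (167,193), (378,208), the purple one (183,161) to be left alone, and a single brass sun (369,246), which fits by colour and its greater thickness. Going to the sun.

Call:
{"fn": "move_arm", "kwargs": {
  "motion": "3.5 -0.9 -0.3 0 0 0;3.5 -0.9 0 0 0 0;3.5 -0.9 1 0 0 0;3.5 -0.9 1.5 0 0 0;3.5 -1 2 0 0 0;3.5 -1 2 0 0 0;3.5 -0.9 2 0 0 0;3.4 -0.9 1.8 0 0 0;0 0 0 0 0 0;0 0 0 0 0 0;0 0 0 0 0 0",
  "grip": 1
}}

```text
time: 1.07
tcp_pos: [0.5511, 0.2786, 0.148]
tcp_rot: [2.221, 2.221, -0.001]
contact_force: [0.4, -0.3, 0.0]
opening: 0.0852
grip_force: 0.0
```

```bash
cat >> h.py <<'E'
def blob(d,mask,near=None,amin=150):
    n,l,st,c=cv2.connectedComponentsWithStats(mask.astype(np.uint8))
    return [(c[i].round(1),st[i].tolist()) for i in range(1,n) if st[i,4]>amin]
E
python3 - <<'E'
from h import *
d=snap('wrist','w1'); s=d['state'];print(s['tcp_pos'].round(4),s['tcp_rot'].round(4),s['contact_force'].round(2),s['time'],s['opening'])
hsv=cv2.cvtColor(d['frame'],cv2.COLOR_RGB2HSV)
m=(hsv[...,1]>90)&(hsv[...,0]>8)&(hsv[...,0]<32)
for c,st in blob(d,m): print(c,st,px2w(d,*c,.02))
E
```

```text
[0.5511 0.2786 0.148 ] [ 2.2208e+00  2.2215e+00 -1.5000e-03] [ 0.4  -0.33  0.01] 1.0667 0.08522580713889662
[256.3 189.2] [236, 169, 41, 42, 1004] [0.55145913 0.27848216 0.02      ]
```

View pics/w1.png

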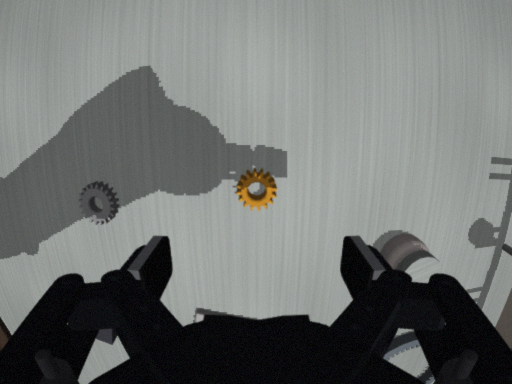

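The sun is centred at (256,189), right under the tool. The nearest planet is at (99,202), well clear of the fingers. Descend and grasp.

Call:
{"fn": "move_arm", "kwargs": {
  "motion": "0 0 3 0 0 0;0 0 3 0 0 0;0 0 3 0 0 0;0 0 2 0 0 0;0 0 1 0 0 0;0 0 0.7 0 0 0;0 0 0 0 0 0"
}}

```text
time: 1.7
tcp_pos: [0.5514, 0.2779, 0.0209]
tcp_rot: [2.223, 2.22, -0.001]
contact_force: [0.5, 0.4, 0.6]
opening: 0.0854
grip_force: 0.0
```

Call:
{"fn": "move_arm", "kwargs": {
  "motion": "0 0 0 0 0 0;0 0 0 0 0 0;0 0 0 0 0 0;0 0 0 0 0 0;0 0 0 0 0 0;0 0 0 0 0 0;0 0 0 0 0 0;0 0 0 0 0 0",
  "grip": 0
}}

```text
time: 2.37
tcp_pos: [0.5516, 0.2793, 0.0228]
tcp_rot: [2.221, 2.221, 0.003]
contact_force: [-2.7, -1.3, 10.0]
opening: 0.0331
grip_force: 59.1
```

Call:
{"fn": "move_arm", "kwargs": {
  "motion": "0 0 -1 0 0 0;0 0 -3 0 0 0;0 0 -4 0 0 0;0 0 -4 0 0 0;-3.4 -0.4 0 0 0 0;-3.4 -0.4 0 0 0 0;-3.4 -0.4 0 0 0 0;-3.4 -0.4 0 0 0 0;-3.4 -0.4 0 0 0 0;-3.4 -0.4 0 0 0 0;0 0 0 0 0 0;0 0 0 0 0 0"
}}

```text
time: 3.37
tcp_pos: [0.5269, 0.0724, 0.1421]
tcp_rot: [2.226, 2.216, -0.0]
contact_force: [0.1, 0.3, -1.5]
opening: 0.0332
grip_force: 60.1
```

Run:
```python
from h import *
d=snap('wrist','w2'); s=d['state'];print(s['tcp_pos'].round(4),s['tcp_rot'].round(4),s['contact_force'].round(2),s['time'],s['opening'])
f=d['frame'];e=snap('scene','s2')['frame'];g=snap('side','d2')['frame']
c=[cv2.resize(x,(400,300),interpolation=3) for x in (f[150:300,156:356],e[150:255,222:362],g[120:225,150:290])]
c+=[cv2.resize(f,(400,300))]
cv2.imwrite('pics/c2.png',np.vstack([np.hstack(c[:2]),np.hstack(c[2:])])[:,:,::-1])
```

```text
[0.5269 0.0724 0.1421] [ 2.2258e+00  2.2158e+00 -2.0000e-04] [ 0.09  0.33 -1.48] 3.3667 0.03317791040493551
```

View pics/c2.png

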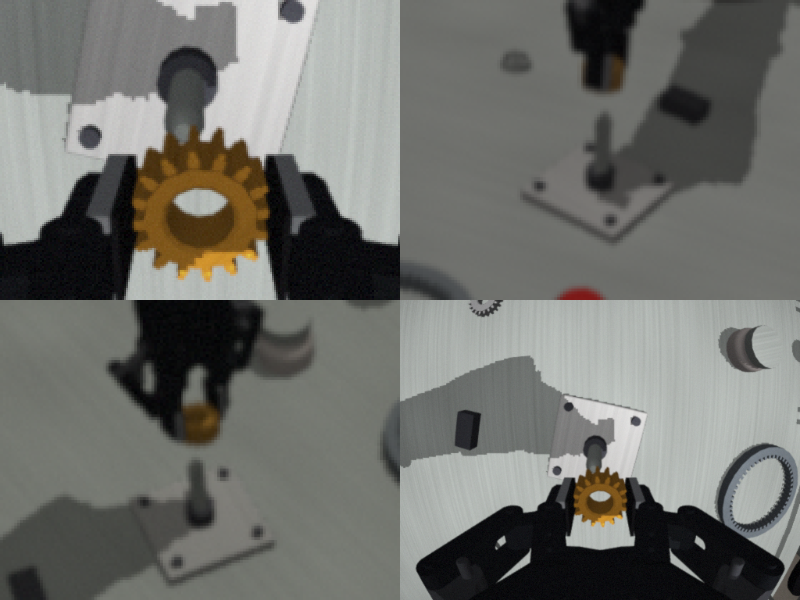

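Wrist crop: the sun is level between the pads, with its bore centre at wrist pixel (256,256). The pedestal shoulder is centred at about (250,189.5), and the post runs down behind the gear's teeth.

Run:
```python
from h import *
d=pickle.load(open('pics/w2.pkl','rb')); z=d['state']['tcp_pos'][2]
print('gear',px2w(d,256,256.5,z-.003).round(4),'shoulder',px2w(d,250,189.5,.03).round(4))
print('tip?',px2w(d,247,217,.088).round(4), px2w(d,246.5,213,.079).round(4))
w=pickle.load(open('pics/wrist0.pkl','rb')); print('tip0',px2w(w,154,107,.086).round(4),'sh0',px2w(w,172,109,.03).round(4))
for n,u,v in(('scene',292,212),):pass
f=d['frame'];c=[cv2.resize(f[155:235,206:296],(450,400),interpolation=cv2.INTER_NEAREST),cv2.resize(w['frame'][75:140,140:205],(350,350),interpolation=0)]
o=np.zeros((400,800,3),np.uint8);o[:,:450]=c[0];o[:350,450:]=c[1];cv2.imwrite('pics/c3.png',o[:,:,::-1])
```

```text
gear [0.527  0.0715 0.1391] shoulder [0.5222 0.0763 0.03  ]
tip? [0.5213 0.0734 0.088 ] [0.5207 0.073  0.079 ]
tip0 [0.5232 0.0758 0.086 ] sh0 [0.5261 0.0738 0.03  ]
```

View pics/c3.png

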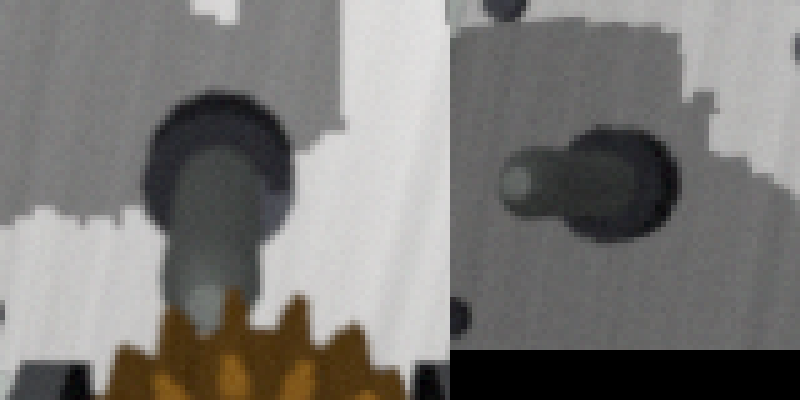

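Run:
```python
from h import *
L=lambda f:pickle.load(open('pics/'+f+'.pkl','rb'))
print(px2w(L('scene0'),293.4,191.5,.087).round(4),px2w(L('side0'),218.3,177,.087).round(4),px2w(L('wrist0'),152.5,109.2,.088).round(4),px2w(L('w2'),247.4,216.8,.088).round(4),px2w(L('w2'),249.8,190.2,.03).round(4),px2w(L('wrist0'),169.5,109.2,.03).round(4))
```

```text
[0.5316 0.0786 0.087 ] [0.5198 0.0712 0.087 ] [0.5223 0.0737 0.088 ] [0.5215 0.0735 0.088 ] [0.522  0.0757 0.03  ] [0.523  0.0737 0.03  ]
```

Call:
{"fn": "move_arm", "kwargs": {
  "motion": "0.25 -0.5 0 0 0 0;0 0 1.5 0 0 0;0 0 1 0 0 0;0 0 0 0 0 0;0 0 0 0 0 0"
}}

```text
time: 3.93
tcp_pos: [0.5213, 0.078, 0.1157]
tcp_rot: [-2.22, -2.222, 0.002]
contact_force: [-0.2, 0.2, -0.8]
opening: 0.0332
grip_force: 60.1
```

Call:
{"fn": "move_arm", "kwargs": {
  "motion": "-0.3 0.05 0 0 0 0;0 0 0.7 0 0 0;0 0 0.7 0 0 0;0 0 0.4 0 0 0;0 0 0 0 0 0;0 0 0 0 0 0;0 0 0 0 0 0"
}}

```text
time: 4.52
tcp_pos: [0.5221, 0.0751, 0.098]
tcp_rot: [-2.22, -2.221, 0.0]
contact_force: [-1.0, 3.3, -4.5]
opening: 0.0332
grip_force: 59.9
```

Threaded over the nose with light side force; nudge +y and lower.

Call:
{"fn": "move_arm", "kwargs": {
  "motion": "0.08 0 0.3 0 0 0;0 0 0.6 0 0 0;0 0 0.6 0 0 0;0 0 0.6 0 0 0;0 0 0 0 0 0;0 0 0 0 0 0"
}}

```text
time: 5.02
tcp_pos: [0.5222, 0.0753, 0.0766]
tcp_rot: [-2.221, -2.221, 0.001]
contact_force: [-0.9, 3.7, -4.0]
opening: 0.0332
grip_force: 59.9
```

Call:
{"fn": "move_arm", "kwargs": {
  "motion": "0.1 -0.02 0.4 0 0 0;0 0 0.6 0 0 0;0 0 0.6 0 0 0;0 0 0.3 0 0 0;0 0 0 0 0 0;0 0 0 0 0 0"
}}

```text
time: 5.52
tcp_pos: [0.5224, 0.0759, 0.058]
tcp_rot: [2.222, 2.221, -0.001]
contact_force: [1.0, -0.9, -2.0]
opening: 0.0332
grip_force: 60.3
```

Call:
{"fn": "move_arm", "kwargs": {
  "motion": "0 0 0.2 0 0 0;0 0 0.2 0 0 0;0 0 0.1 0 0 0;0 0 0 0 0 0;0 0 0 0 0 0"
}}

```text
time: 5.93
tcp_pos: [0.5223, 0.0763, 0.0533]
tcp_rot: [2.222, 2.221, 0.0]
contact_force: [-0.6, -0.1, -0.5]
opening: 0.0334
grip_force: 60.2
```

Call:
{"fn": "move_arm", "kwargs": {
  "motion": "0 0 0.1 0 0 0;0 0 0.1 0 0 0;0 0 0 0 0 0;0 0 0 0 0 0"
}}

```text
time: 6.27
tcp_pos: [0.5225, 0.0763, 0.0526]
tcp_rot: [2.221, 2.221, 0.001]
contact_force: [-5.6, -1.0, 17.4]
opening: 0.0331
grip_force: 62.2
```

Seated (17 N up). Release and retreat.

Call:
{"fn": "move_arm", "kwargs": {
  "motion": "0 0 0 0 0 0;0 0 0 0 0 0;0 0 0 0 0 0;0 0 0 0 0 0;0 0 -1 0 0 0;0 0 -3 0 0 0;0 0 -4 0 0 0;0 0 -2 0 0 0;0 0 0 0 0 0;0 0 0 0 0 0",
  "grip": 1
}}

```text
time: 7.1
tcp_pos: [0.5232, 0.0764, 0.1532]
tcp_rot: [2.22, 2.22, 0.005]
contact_force: [-0.4, 1.3, 0.1]
opening: 0.0853
grip_force: 0.0
```

Run:
```python
from h import *
d=snap('wrist','w3'); s=d['state'];print(s['tcp_pos'].round(4),s['opening'])
hsv=cv2.cvtColor(d['frame'],cv2.COLOR_RGB2HSV)
m=(hsv[...,1]>90)&(hsv[...,0]>8)&(hsv[...,0]<32)
for c,st in blob(d,m): print(c,st,px2w(d,*c,.05),px2w(d,*c,.04))
print(px2w(pickle.load(open('pics/w1.pkl','rb')),99,202,.01))
c=[cv2.resize(d['frame'],(400,300)),cv2.resize(snap('side','d3')['frame'][120:225,150:290],(400,300),interpolation=3)]
cv2.imwrite('pics/c4.png',np.hstack(c)[:,:,::-1])
```

```text
[0.5232 0.0764 0.1532] 0.08531991086313204
[255.1 194.2] [233, 175, 44, 44, 990] [0.52304962 0.07894466 0.05      ] [0.52305423 0.07612945 0.04      ]
[0.38952407 0.26258781 0.01      ]
```

View pics/c4.png

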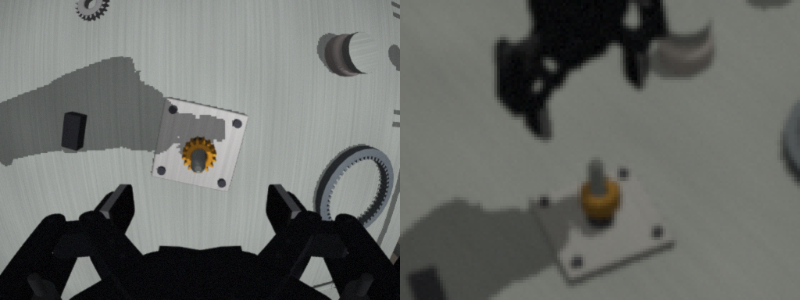

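The sun sits level on the shoulder with the post through it (wrist crop about (199,157)). Next, the planet at (0.39, 0.263).

Call:
{"fn": "move_arm", "kwargs": {
  "motion": "2.6 -1.9 0 0 0 0;2.6 -1.9 0 0 0 0;2.6 -1.9 0 0 0 0;2.7 -1.9 0 0 0 0;2.7 -1.9 0 0 0 0;2.7 -1.9 0 0 0 0;2.7 -1.9 0 0 0 0;0 0 0 0 0 0;0 0 0 0 0 0;0 0 0 0 0 0;0 0 0 0 0 0"
}}

```text
time: 8.12
tcp_pos: [0.3898, 0.2609, 0.1507]
tcp_rot: [2.223, 2.219, -0.002]
contact_force: [0.5, -0.3, 0.3]
opening: 0.085
grip_force: 0.0
```

```bash
cat >> h.py <<'E'
def planet(f):
    d=snap('wrist',f); s=d['state'];print(s['tcp_pos'].round(4),s['tcp_rot'].round(3))
    g=cv2.cvtColor(d['frame'],cv2.COLOR_RGB2GRAY); sub=g[120:235,180:335]; t,m=cv2.threshold(sub,0,1,cv2.THRESH_BINARY_INV+cv2.THRESH_OTSU); print('otsu',t)
    for c,st in blob(d,m): print(c+[180,120],st,px2w(d,*(c+[180,120]),.012).round(4))
E
python3 -c "
from h import *
planet('w4')"
```

```text
[0.3898 0.2609 0.1507] [ 2.223e+00  2.219e+00 -2.000e-03]
otsu 127.0
[223.6 160.1] [0, 0, 106, 77, 5422] [0.3606 0.2853 0.012 ]
```

Run:
```python
from h import *
d=pickle.load(open('pics/w4.pkl','rb'))
g=cv2.cvtColor(d['frame'],cv2.COLOR_RGB2GRAY)
print(g[145:236:5,200:312:5])
s=cv2.medianBlur(g,5)[120:235,180:335]
for t in(60,75,85,95): print(t,[(c+[180,120],st,px2w(d,*(c+[180,120]),.012).round(4)) for c,st in blob(d,s<t)])
```

```text
[[101  98  97  97  93  99  97  98  99  97 161 128  96 101 161 161 168 155
  163 161 160 160 158]
 [ 98 100  97  99  96  97  99  96  98  93  99  96  96  93  97  96 110 155
  160 159 161 158 163]
 [ 98 100 100  96  96 101  95  98 101  93  99  95  98  93  98  96  99  99
  162 159 160 163 159]
 [ 95  96  96  95  97 101  95  95 100  93  87  96  97  96 100  98 102 105
  160 162 161 161 164]
 [100  95 101  98  96  98  93  91  98  50  80  64  87  56  99  96 102  99
  158 161 159 163 164]
 [ 98 100  99  97  97  99  94  93  57  81  79 153  81  61  57  94  99  98
  159 161 156 160 163]
 [100  97  96  98  98  97  94 104  82  85  83 108  83  81  53  77 102 130
  158 162 159 159 167]
 [101  99  98  97  95 159  90  69  84  77 158 155  77  82  80 103 162 153
  157 164 160 163 164]
 [103  98  96 125 158 163  91 146 146 135 159 156  95 147 151 159 164 159
  159 165 153 159 164]
 [101 100 103 161 161 161 137 141 149  76 155 100  57 153 160 140 164 159
  159 163 155 160 162]
 [170 161 162 163 162 158 155 147 150 149  90  84 144 154 150 153 165 164
  158 166 158 164 165]
 [167 163 161 163 159 160 158 128
[... 225 characters left out ...]
1 162 160
  162 163 160 164 164]
 [166 165 162 166 161 158 160 158 164 155 161 158 157 161 160 159 164 164
  163 164 161 166 161]
 [168 164 161 163 159 161 159 159 162 155 156 155 160 160 158 160 164 162
  166 164 161 164 162]
 [168 166 166 163 160 156 162 161 159 154 156 156 161 161 158 160 169 164
  165 159 162 166 165]
 [168 163 164 164 161 159 160 161 162 157 156 153 163 158 158 162 164 160
  164 162 166 166 163]
 [163 163 166 164 161 162 164 160 161 153 157 158 160 161 155 160 166 163
  166 159 163 165 167]]
60 []
75 []
85 [(array([253.5, 172.8]), [51, 42, 44, 22, 576], array([0.3876, 0.2733, 0.012 ]))]
95 [(array([252.6, 171.5]), [50, 31, 47, 34, 838], array([0.3868, 0.2746, 0.012 ]))]
```

Gear spans about u 232–277, v 162–206, bore at (254.5,184.5) → (0.389, 0.263), matching the earlier estimate. Grasp.

Call:
{"fn": "move_arm", "kwargs": {
  "motion": "0.15 -0.1 3 0 0 0;0 0 3 0 0 0;0 0 3 0 0 0;0 0 2 0 0 0;0 0 1 0 0 0;0 0 0.5 0 0 0;0 0 0 0 0 0;0 0 0 0 0 0"
}}

```text
time: 8.83
tcp_pos: [0.389, 0.2638, 0.027]
tcp_rot: [2.222, 2.22, 0.001]
contact_force: [0.3, -0.0, -0.6]
opening: 0.0855
grip_force: 0.0
```

Call:
{"fn": "move_arm", "kwargs": {
  "motion": "0 0 0 0 0 0;0 0 0 0 0 0;0 0 0 0 0 0;0 0 0 0 0 0;0 0 0 0 0 0;0 0 0 0 0 0;0 0 0 0 0 0;0 0 0 0 0 0",
  "grip": 0
}}

```text
time: 9.5
tcp_pos: [0.3888, 0.2641, 0.0276]
tcp_rot: [2.221, 2.221, 0.002]
contact_force: [-1.4, -2.3, 17.0]
opening: 0.0387
grip_force: 58.1
```

Call:
{"fn": "move_arm", "kwargs": {
  "motion": "0 0 -1 0 0 0;0 0 -3 0 0 0;0 0 -4 0 0 0;0 0 -4 0 0 0;0 0 0 0 0 0"
}}

```text
time: 9.92
tcp_pos: [0.3911, 0.2662, 0.1533]
tcp_rot: [2.221, 2.221, 0.016]
contact_force: [1.1, 0.7, 0.1]
opening: 0.0386
grip_force: 60.2
```

Call:
{"fn": "move_arm", "kwargs": {
  "motion": "-2.6 1.9 0 0 0 0;-2.6 1.9 0 0 0 0;-2.6 1.9 0 0 0 0;-2.6 1.9 0 0 0 0;-2.6 1.9 0 0 0 0;-2.6 1.9 0 0 0 0;-2.6 1.9 0 0 0 0;0 0 0 0 0 0;0 0 0 0 0 0;0 0 0 0 0 0;0 0 0 0 0 0;0 0 0 0 0 0"
}}

```text
time: 10.92
tcp_pos: [0.5207, 0.083, 0.1465]
tcp_rot: [-2.219, -2.223, -0.0]
contact_force: [-0.0, 0.8, -0.5]
opening: 0.0381
grip_force: 60.2
```

Run:
```python
from h import *
d=snap('wrist','w5'); s=d['state'];print(s['tcp_pos'].round(4),s['contact_force'].round(2))
f=d['frame'];g=snap('side','d5')['frame'];e=snap('scene','s5')['frame']
c=[cv2.resize(f[170:300,166:346],(554,400),interpolation=3),cv2.resize(g[130:220,180:235],(244,400),interpolation=3)]
cv2.imwrite('pics/c5.png',np.hstack(c)[:,:,::-1])
```

```text
[0.5207 0.083  0.1465] [-0.03  0.84 -0.52]
```

View pics/c5.png

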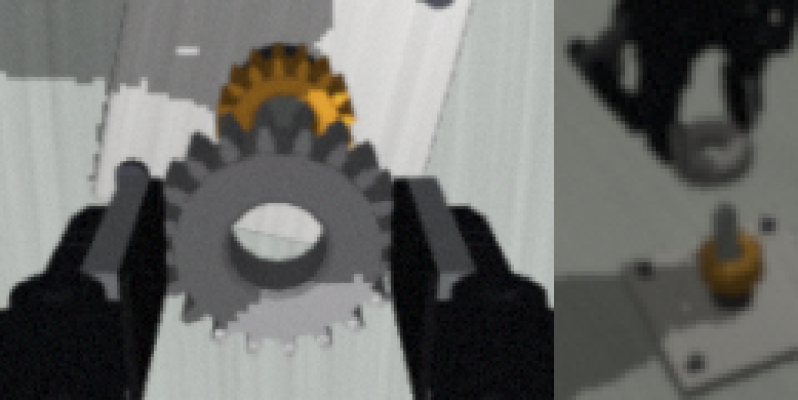

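Run:
```python
from h import *
d=pickle.load(open('pics/w5.pkl','rb')); z=d['state']['tcp_pos'][2]
for dz in(.0136,.020): print(px2w(d,256.7,249.5,z-dz).round(4))
# outer: widest tooth span, gear outline centre
print(px2w(d,166+279/3.077,170+236/3.077,z-.0136).round(4))
print('sun top centre',px2w(d,166+287/3.077,170+113/3.077,.05).round(4))
```

```text
[0.5212 0.0807 0.1329]
[0.5212 0.0776 0.1265]
[0.5211 0.0824 0.1329]
sun top centre [0.5234 0.0772 0.05  ]
```

Call:
{"fn": "move_arm", "kwargs": {
  "motion": "-0.55 0.15 0 0 0 0;0 0 1.5 0 0 0;0 0 1 0 0 0;0 0 0 0 0 0;0 0 0 0 0 0;0 0 0 0 0 0"
}}

```text
time: 11.57
tcp_pos: [0.5229, 0.0763, 0.1215]
tcp_rot: [-2.221, -2.221, 0.0]
contact_force: [-0.3, 0.2, -0.5]
opening: 0.038
grip_force: 60.3
```

Call:
{"fn": "move_arm", "kwargs": {
  "motion": "0.1 -0.05 0 0 0 0;0 0 0.5 0 0 0;0 0 0.5 0 0 0;0 0 0.5 0 0 0;0 0 0.4 0 0 0;0 0 0 0 0 0;0 0 0 0 0 0"
}}

```text
time: 12.15
tcp_pos: [0.5221, 0.0772, 0.1019]
tcp_rot: [-2.221, -2.221, 0.001]
contact_force: [0.3, -0.9, -0.3]
opening: 0.038
grip_force: 60.3
```

Call:
{"fn": "move_arm", "kwargs": {
  "motion": "0 0 0.6 0 0 0;0 0 0.6 0 0 0;0 0 0.5 0 0 0;0 0 0.3 0 0 0;0 0 0 0 0 0;0 0 0 0 0 0"
}}

```text
time: 12.65
tcp_pos: [0.5221, 0.0772, 0.082]
tcp_rot: [-2.221, -2.221, 0.001]
contact_force: [0.5, -0.1, -1.1]
opening: 0.0385
grip_force: 60.3
```

Call:
{"fn": "move_arm", "kwargs": {
  "motion": "0 0 0.1 0 0 0;0 0 0.1 0 0 0;0 0 0 0 0 0;0 0 0 0 0 0"
}}

```text
time: 12.98
tcp_pos: [0.5224, 0.0773, 0.0804]
tcp_rot: [2.221, 2.221, 0.0]
contact_force: [-0.9, 0.3, -0.2]
opening: 0.0381
grip_force: 60.3
```

Call:
{"fn": "move_arm", "kwargs": {
  "motion": "0 0 0.1 0 0 0;0 0 0.1 0 0 0;0 0 0 0 0 0;0 0 0 0 0 0"
}}

```text
time: 13.32
tcp_pos: [0.5223, 0.0773, 0.0783]
tcp_rot: [-2.221, -2.221, 0.0]
contact_force: [0.0, 0.1, -0.2]
opening: 0.0385
grip_force: 60.3
```

Call:
{"fn": "move_arm", "kwargs": {
  "motion": "0 0 0.1 0 0 0;0 0 0 0 0 0;0 0 0 0 0 0"
}}

```text
time: 13.57
tcp_pos: [0.5224, 0.0774, 0.0779]
tcp_rot: [2.221, 2.221, 0.001]
contact_force: [-2.7, 0.3, 6.4]
opening: 0.0383
grip_force: 62.7
```

Call:
{"fn": "move_arm", "kwargs": {
  "motion": "0 0 0.05 0 0 0;0 0 0 0 0 0"
}}

```text
time: 13.73
tcp_pos: [0.5225, 0.0774, 0.0777]
tcp_rot: [2.221, 2.221, 0.001]
contact_force: [-4.3, -0.9, 13.8]
opening: 0.0384
grip_force: 64.4
```

Call:
{"fn": "move_arm", "kwargs": {
  "motion": "0 0 0 0 0 0;0 0 0 0 0 0;0 0 0 0 0 0;0 0 0 0 0 0;0 0 -1 0 0 0;0 0 -3 0 0 0;0 0 -3 0 0 0;0 0 -1 0 0 0;0 0 0 0 0 0",
  "grip": 1
}}

```text
time: 14.48
tcp_pos: [0.5242, 0.0777, 0.1602]
tcp_rot: [2.22, 2.219, 0.008]
contact_force: [0.7, -0.0, 0.3]
opening: 0.0855
grip_force: 0.0
```

Call:
{"fn": "move_arm", "kwargs": {
  "motion": "-3.1 -0.95 0 0 0 0;-3.1 -0.95 0 0 0 0;-3.1 -0.95 0 0 0 0;-3.1 -0.95 0 0 0 0;-3.1 -0.95 0 0 0 0;-3.1 -0.95 0 0 0 0;-3.1 -0.95 0 0 0 0;-3.1 -0.95 0 0 0 0;-3.1 -0.95 0 0 0 0;-3.1 -0.95 1 0 0 0;0 0 0 0 0 0;0 0 0 0 0 0"
}}

```text
time: 15.48
tcp_pos: [0.4257, -0.2343, 0.1458]
tcp_rot: [-2.225, -2.215, 0.002]
contact_force: [0.3, 0.7, -0.8]
opening: 0.0854
grip_force: 0.0
```

Call:
{"fn": "move_arm", "kwargs": {
  "motion": "0 0 0 0 0 0;0 0 0 0 0 0"
}}

```text
time: 15.65
tcp_pos: [0.4277, -0.2314, 0.1466]
tcp_rot: [-2.219, -2.223, -0.001]
contact_force: [-0.6, 0.9, 0.0]
opening: 0.085
grip_force: 0.0
```

Run:
```python
from h import *
planet('w6')
d=pickle.load(open('pics/w6.pkl','rb'));g=cv2.cvtColor(d['frame'],cv2.COLOR_RGB2GRAY)
np.set_printoptions(linewidth=200); print(g[145:236:5,200:312:5])
```

```text
[ 0.4277 -0.2314  0.1466] [-2.219e+00 -2.223e+00 -1.000e-03]
otsu 128.0
[224.6 161.1] [0, 0, 108, 82, 5572] [ 0.3998 -0.2071  0.012 ]
[[ 94 100  97 103  98 103 101 101  98  97 159 162 159 157 161 163 153 163 161 161 160 162 164]
 [ 99  96  95 104  98 100  98  98 101  94  98 105  97  97  97  95  95 113 159 165 162 162 162]
 [ 98  97  93 100 100 101 100  96  98  93  97  99  97  96  98  97  92  98 156 159 165 159 159]
 [ 97 101  97  97  97  99 100  98 102  94  97  99  97  96  98  96  91  99 156 165 159 159 162]
 [ 98  99  96  98 100  96  99  99  97  92  90  98  93  99  97 101  89  95 159 163 162 160 158]
 [ 97 100  99 102  97  99  97  95  98  49  80  61  81  66  94  97  90  97 156 160 161 160 161]
 [100  98  95 100  98 101 107  99  53  80  88 111  90  74  73  98  90 107 161 163 161 157 160]
 [ 99  94 100 100  97 131 136  54  76  83  82  86  87  84  77  74 155 159 158 161 163 156 162]
 [101  96  96 101 163 169 162  56 122 119 160 161 131 156 123  54 154 159 158 161 165 157 159]
 [104  94 131 164 165 167 139 133 149 116 166 163 117 117 157 100 153 162 158 162 163 154 159]
 [167 158 164 161 161 165 161 140 152 128  86 100  73 131 155 149 154 164 157 161 161 156 162]
 [170 160 164 163 165 170 171  95 145 151 117  75 112 152 153 142 157 164 161 163 164 155 161]
 [171 161 166 164 162 166 169 163 134 147 149 151 151 152 154 165 159 162 161 158 162 156 160]
 [172 164 167 162 162 166 168 165 165 159 153 154 152 158 163 167 159 161 162 162 162 154 163]
 [172 166 170 162 164 163 168 162 169 158 162 162 165 159 163 165 157 160 159 159 160 158 161]
 [169 162 169 161 163 162 170 164 166 160 165 163 164 163 164 166 158 165 164 162 159 157 158]
 [170 166 169 168 163 163 168 164 169 157 164 160 165 157 164 169 161 166 163 162 160 159 161]
 [167 162 167 161 164 163 167 162 168 160 163 164 163 162 166 166 156 163 161 162 164 162 161]
 [167 164 168 162 166 162 165 162 169 155 163 162 166 160 165 169 159 166 159 164 160 161 162]]
```

Gear spans about u 233–279, v 168–211, bore at (256,189.5) → about (0.4285, −0.2335).

Call:
{"fn": "move_arm", "kwargs": {
  "motion": "-0.2 0.05 3 0 0 0;0 0 3 0 0 0;0 0 3 0 0 0;0 0 1.7 0 0 0;0 0 0.8 0 0 0;0 0 0.5 0 0 0;0 0 0 0 0 0;0 0 0 0 0 0;0 0 0 0 0 0"
}}

```text
time: 16.45
tcp_pos: [0.4286, -0.2349, 0.0279]
tcp_rot: [2.22, 2.22, 0.001]
contact_force: [-0.5, -0.3, -0.4]
opening: 0.0856
grip_force: 0.0
```

Call:
{"fn": "move_arm", "kwargs": {
  "motion": "0 0 0 0 0 0;0 0 0 0 0 0;0 0 0 0 0 0;0 0 0 0 0 0;0 0 0 0 0 0;0 0 0 0 0 0;0 0 0 0 0 0;0 0 0 0 0 0",
  "grip": 0
}}

```text
time: 17.12
tcp_pos: [0.428, -0.2349, 0.028]
tcp_rot: [2.221, 2.221, 0.001]
contact_force: [-2.6, 2.2, 17.1]
opening: 0.0384
grip_force: 58.1
```

Call:
{"fn": "move_arm", "kwargs": {
  "motion": "0 0 -1 0 0 0;0 0 -3 0 0 0;0 0 -4 0 0 0;0 0 -4 0 0 0;0 0 0 0 0 0"
}}

```text
time: 17.53
tcp_pos: [0.431, -0.2364, 0.1538]
tcp_rot: [2.215, 2.214, 0.006]
contact_force: [1.4, -0.4, -0.1]
opening: 0.0379
grip_force: 60.2
```

Call:
{"fn": "move_arm", "kwargs": {
  "motion": "3.1 0.94 0 0 0 0;3.1 0.94 0 0 0 0;3.1 0.94 0 0 0 0;3.1 0.94 0 0 0 0;3.1 0.94 0 0 0 0;3.1 0.94 0 0 0 0;3.1 0.94 0 0 0 0;3.1 0.94 0 0 0 0;3.1 0.94 0 0 0 0;3.1 0.94 0 0 0 0;0 0 0 0 0 0;0 0 0 0 0 0"
}}

```text
time: 18.53
tcp_pos: [0.522, 0.0775, 0.147]
tcp_rot: [-2.217, -2.226, -0.001]
contact_force: [0.0, -0.2, -1.3]
opening: 0.0384
grip_force: 60.2
```

Call:
{"fn": "move_arm", "kwargs": {
  "motion": "0 0 0 0 0 0;0 0 0 0 0 0;0 0 0 0 0 0"
}}

```text
time: 18.78
tcp_pos: [0.5216, 0.0738, 0.1469]
tcp_rot: [2.224, 2.219, -0.001]
contact_force: [0.7, -0.1, -0.3]
opening: 0.0384
grip_force: 60.2
```

Run:
```python
from h import *
d=snap('wrist','w7'); s=d['state'];print(s['tcp_pos'].round(4),s['contact_force'].round(2))
o=pickle.load(open('pics/w5.pkl','rb'))
# relative shift of held gear in the tool versus the previous held planet
a,b=[cv2.cvtColor(x['frame'],cv2.COLOR_RGB2GRAY) for x in(o,d)]
r=cv2.matchTemplate(b[205:300,196:316],a[228:278,230:284],cv2.TM_CCOEFF_NORMED);_,m,_,p=cv2.minMaxLoc(r);print(m,p[0]-34,p[1]-23)
print(b[228:282:3,232:284:3])
print(a[228:282:3,232:284:3])
```

```text
[0.5216 0.0738 0.1469] [ 0.68 -0.1  -0.33]
0.8843263387680054 0 -5
[[ 94  97  94  97 100  96  94  93  91  89  92  96  95  96  91  95  98  95]
 [ 95  97  99  96  93  89 160 195 197 180 156  94  93  97  93  94  93  97]
 [ 98  94  95  90 146 196 195 199 199 202 199 202 113  90  94  97  92  95]
 [ 94  96  97 101 182 175 184 174 187 200 201 203 204  86  95  95  92  93]
 [ 92  95  89  88 181 176 186 181 182 177 182 175 174  72  90  93  95  94]
 [ 96  96  81  51 147 180 190 182 186 179 185 181 132  53  88  97  97  96]
 [ 96  96  80  47  49 140 186 185 185 178 183 114  53  57  89  96  98  94]
 [ 96  93  89  58  51  47  65  84 126  92  61  53  52  74  90  93  94  98]
 [ 97  97  93  77  50  50  55  52  56  56  59  57  55  86  95  97  91  94]
 [ 91  92  93  89  79  57  53  56  60  57  53  63  85  93  94  93  95  96]
 [ 94  98  95  93  91  86  77  70  60  78  84  89  96  93  95  98 102  95]
 [ 95  91  94  97  94  93  92  89  90  88  92  93  89  96  92  94 163  97]
 [ 94  95  93  92  93  97  94 130 161 164 162 161 161 163 163 163 163  79]
 [ 91 104  96  95  92  95 157 162 163 161 164 163 162 164 
[... 968 characters left out ...]
 53  60  88  94  94  92]
 [ 94  93  88  59  54  53  58  61  69  61  55  54  54  75  94  94  95  95]
 [ 91  95  92  82  52  55  54  56  56  58  58  55  61  86  95  93  93 101]
 [ 95  93  96  91  80  61  55  57  58  57  58  82  96 102 100 107 116 155]
 [ 94  92  95  96  97  87 102 111  90 119 119 131 159 162 161 161 162 161]
 [ 92  94  93  98  92  94 129 151 143 156 160 162 161 161 163 161 164 167]
 [ 94  94  96  97 101 157 160 160 159 159 161 163 160 162 161 161 151 139]
 [160 103  98  98 158 158 160 160 159 159 161 161 160 162 160 161 166 113]
 [181  93 102 159 159 160 160 160 161 161 160 161 160 143 178 179 182 155]
 [180 135 168 179 184 153 161 164 160 158 165 179 161 177 178 178 183 189]]
```

Call:
{"fn": "move_arm", "kwargs": {
  "motion": "0 0.05 1.5 0 0 0;0 0 1 0 0 0;0 0 0 0 0 0;0 0 0 0 0 0;0 0 0 0 0 0"
}}

```text
time: 19.25
tcp_pos: [0.5224, 0.0751, 0.122]
tcp_rot: [-2.222, -2.221, 0.0]
contact_force: [-0.4, 0.4, -0.0]
opening: 0.0379
grip_force: 60.2
```

Call:
{"fn": "move_arm", "kwargs": {
  "motion": "-0.07 0 0 0 0 0;0 0 0.5 0 0 0;0 0 0.5 0 0 0;0 0 0.5 0 0 0;0 0 0.4 0 0 0;0 0 0 0 0 0;0 0 0 0 0 0"
}}

```text
time: 19.83
tcp_pos: [0.522, 0.0745, 0.1024]
tcp_rot: [-2.221, -2.221, 0.001]
contact_force: [-0.0, 0.5, -0.4]
opening: 0.0382
grip_force: 60.2
```

Call:
{"fn": "move_arm", "kwargs": {
  "motion": "0 0 0.4 0 0 0;0 0 0.3 0 0 0;0 0 0.1 0 0 0;0 0 0 0 0 0;0 0 0 0 0 0"
}}

```text
time: 20.25
tcp_pos: [0.5223, 0.0746, 0.0948]
tcp_rot: [-2.222, -2.221, 0.0]
contact_force: [0.5, 0.2, -0.2]
opening: 0.0379
grip_force: 60.2
```

Call:
{"fn": "move_arm", "kwargs": {
  "motion": "0 0 0.1 0 0 0;0 0 0.1 0 0 0;0 0 0 0 0 0;0 0 0 0 0 0"
}}

```text
time: 20.58
tcp_pos: [0.5223, 0.0746, 0.0928]
tcp_rot: [-2.222, -2.221, 0.0]
contact_force: [0.3, -0.2, 0.6]
opening: 0.038
grip_force: 60.2
```

Call:
{"fn": "move_arm", "kwargs": {
  "motion": "0 0 0.1 0 0 0;0 0 0 0 0 0;0 0 0 0 0 0"
}}

```text
time: 20.83
tcp_pos: [0.5225, 0.0746, 0.0923]
tcp_rot: [2.221, 2.221, 0.001]
contact_force: [-0.8, 0.3, 5.3]
opening: 0.0378
grip_force: 61.9
```

Call:
{"fn": "move_arm", "kwargs": {
  "motion": "0 0 0.05 0 0 0;0 0 0 0 0 0;0 0 0 0 0 0"
}}

```text
time: 21.08
tcp_pos: [0.5226, 0.0746, 0.0921]
tcp_rot: [2.221, 2.221, 0.001]
contact_force: [-2.1, 0.7, 10.1]
opening: 0.0381
grip_force: 63.4
```

Call:
{"fn": "move_arm", "kwargs": {
  "motion": "0 0 0 0 0 0;0 0 0 0 0 0;0 0 0 0 0 0;0 0 0 0 0 0;0 0 -1 0 0 0;0 0 -3 0 0 0;0 0 -4 0 0 0;0 0 -2 0 0 0;0 0 0 0 0 0;0 0 0 0 0 0",
  "grip": 1
}}

```text
time: 21.92
tcp_pos: [0.5232, 0.0748, 0.1933]
tcp_rot: [2.22, 2.22, 0.005]
contact_force: [-0.1, -0.5, -0.7]
opening: 0.0854
grip_force: 0.0
```

Run:
```python
from h import *
d=snap('wrist','w8');g=snap('side','d8')['frame'];e=snap('scene','s8')['frame'];s=env.state();print(s['tcp_pos'],s['time'])
c=[cv2.resize(d['frame'],(300,225)),cv2.resize(g[145:225,195:255],(225,300),interpolation=3),cv2.resize(e[165:245,262:322],(225,300),interpolation=3)]
c[0]=cv2.copyMakeBorder(c[0],0,75,0,0,cv2.BORDER_CONSTANT)
cv2.imwrite('pics/c8.png',np.hstack(c)[:,:,::-1])
```

```text
[0.52158671 0.07441683 0.19055703] 22.0667
```

View pics/c8.png

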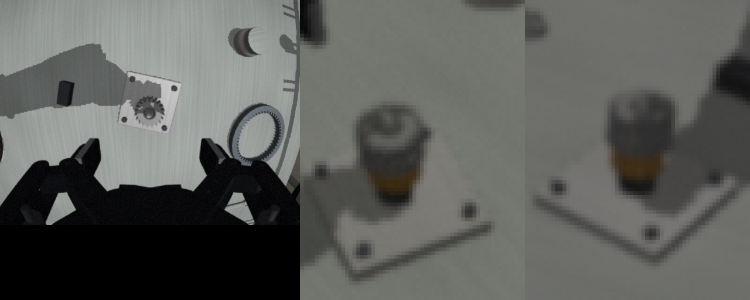

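The brass sun is at the bottom with two grey planets flat on it (stack at side crop (390,150) and scene crop (640,140)). The gripper is clear. Handing in.

```bash
python3 -c "
from workcell import finish_job
print(finish_job())"
```

```text
the job is handed in; nothing more can be done
None
```

The job is handed in at about 22 s: the brass sun gear is on the post's shoulder with two grey planets flat on top, each lowered until it touched, and the spare planet and the other items were not touched.

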